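Nest channel offcuts in their tray

TASK

Put the three loose U-channel offcuts away in the tray beside the bare aluminium one, standing on end and in order of height (bare aluminium, blue, yellow, red), each turned back to front against its neighbour so that their legs reach into one another's channels and all four stand flat on the tray's floor. Leave the bottles and other things on the table where they are.

Things in the scene. Friction and masses are not known exactly. Their poses are not given: they have to be found in the camera images.
- tray: fixed dark steel tray, open above; outside 72 (x) x 130 (y) x 14 (z) mm, inside 64 x 122 mm, floor and walls 4 mm thick. Origin: centre of its underside, on the table. The bare aluminium channel stands at its -y end, with its back at the -x wall.
- tray_floor (a point): centre of the tray's floor (top face, 4 mm above the table), axes as the tray's. The nested channels take about 116 x 60 mm: with centres at y = -36, -12, +12, +36 mm and x = -7, +7, -7, +7 mm from here, alternately turned, all legs clear one another by about 4 mm.
- chan_a_mid (a point): centre, half-way up, of the bare aluminium U-channel, 40 mm tall, standing on its sawn end, a U seen from above: 46 (x) x 44 (y) mm, walls 8 mm. z is up; its back (web) is at -x, legs along x at y = +-18 mm, open toward +x, 28 mm wide inside. Loose, in the tray from the start.
- chan_a_web (a point): middle of the back (web) of the bare aluminium channel, half-way up, 19 mm from the centre; tells which way the U faces.
- chan_b_mid (a point): centre, half-way up, of the blue U-channel, 68 mm tall, standing on its sawn end, a U seen from above: 46 (x) x 44 (y) mm, walls 8 mm. z is up; its back (web) is at -x, legs along x at y = +-18 mm, open toward +x, 28 mm wide inside. Loose, 0.18 kg +-20 %, heading varies. Grip it at the top (28 mm above the next shorter one) across its legs (44 mm) or across its web.
- chan_b_web (a point): middle of the back (web) of the blue channel, half-way up, 19 mm from the centre; tells which way the U faces.
- chan_c_mid (a point): centre, half-way up, of the yellow U-channel, 96 mm tall, standing on its sawn end, a U seen from above: 46 (x) x 44 (y) mm, walls 8 mm. z is up; its back (web) is at -x, legs along x at y = +-18 mm, open toward +x, 28 mm wide inside. Loose, 0.25 kg +-20 %, heading varies. Grip it at the top (28 mm above the next shorter one) across its legs (44 mm) or across its web.
- chan_c_web (a point): middle of the back (web) of the yellow channel, half-way up, 19 mm from the centre; tells which way the U faces.
- chan_d_mid (a point): centre, half-way up, of the red U-channel, 124 mm tall, standing on its sawn end, a U seen from above: 46 (x) x 44 (y) mm, walls 8 mm. z is up; its back (web) is at -x, legs along x at y = +-18 mm, open toward +x, 28 mm wide inside. Loose, 0.32 kg +-20 %, heading varies. Grip it at the top (28 mm above the next shorter one) across its legs (44 mm) or across its web.
- chan_d_web (a point): middle of the back (web) of the red channel, half-way up, 19 mm from the centre; tells which way the U faces.
- wash_bottle: bystander: white plastic wash bottle with a bent spout, 67x95x210 mm, loose; origin at the centre of its underside.
- dropper_bottle0: bystander: brown dropper bottle with red teat, 38x37x109 mm, loose; origin at the centre of its underside.
- dropper_bottle2: bystander: green dropper bottle with red teat, 38x37x109 mm, loose; origin at the centre of its underside.
- weigh_bottle0: bystander: small clear glass weighing bottle, 37x37x51 mm, loose; origin at the centre of its underside.
- crucible1: bystander: white lidded porcelain crucible, 45x45x43 mm, loose; origin at the centre of its underside.
- stopper0: bystander: tan rubber stopper, 37x37x28 mm, loose; origin at the centre of its underside.
- petri_dish: bystander: clear closed petri dish, 64x64x17 mm, loose; origin at the centre of its underside.
Things that resemble listed ones, but are neither listed nor needed, are in the scene too. Of the things shaped like the part that bears chan_d_mid, the red one is meant.

How it is judged (in metres and radians):
At the end, for the whole second after the job is handed in: All stand upright (0.06 rad) on the tray floor (3 mm), at rest, squared (0.2 rad), in order from the tray's -y end: centres within 14 mm of y = -36, -12, 12, 36 mm; backs of aluminium and yellow on the tray's -x side, of blue and red on its +x side (8 to 32 mm off centre) (y of chan_a_mid in the frame of tray between -0.05 and -0.022 m and x of chan_a_web in the frame of tray between -0.032 and -0.008 m and z of chan_a_mid in the frame of tray below 0.027 m and angle between each of chan_a_mid, chan_b_mid, chan_c_mid, chan_d_mid's own z axis and vertical below 0.06 rad and angle between the y axis of each of chan_a_mid, chan_b_mid, chan_c_mid, chan_d_mid and the y axis of tray, either way round below 0.2 rad and linear speed of each of chan_a, chan_b, chan_c, chan_d below 0.02 m/s and y of chan_b_mid in the frame of tray between -0.026 and 0.002 m and x of chan_b_web in the frame of tray between 0.008 and 0.032 m and z of chan_b_mid in the frame of tray below 0.041 m and y of chan_c_mid in the frame of tray between -0.002 and 0.026 m and x of chan_c_web in the frame of tray between -0.032 and -0.008 m and z of chan_c_mid in the frame of tray below 0.055 m and y of chan_d_mid in the frame of tray between 0.022 and 0.05 m and x of chan_d_web in the frame of tray between 0.008 and 0.032 m and z of chan_d_mid in the frame of tray below 0.069 m); the robot touches nothing.
It fails at once if a bystander is pushed more than 3 cm or tipped over (distance of any of wash_bottle, dropper_bottle0, dropper_bottle2, weigh_bottle0, crucible1, stopper0, petri_dish from where it was at the start of the episode above 0.03 m or angle between any of wash_bottle, dropper_bottle0, dropper_bottle2, weigh_bottle0, crucible1, stopper0, petri_dish's own z axis and vertical above 0.5 rad).
It also fails if it takes over 72 s, if anything falls off the work surface, if the arm or the gripper's body presses on something with over 40 N, if the wrist force passes 120 N, or if a joint passes its speed limit or range.

ROBOT

A 6-joint arm with a two-finger parallel gripper is mounted at the origin on a cart in front of the work surface, level with it; the furniture and walls round the work are solid. World frame = base frame: x ahead of the robot, y to its left, z up, the work surface at z = 0. Lengths are in mm, angles in rad, forces in N, time in s.
With the tool pointing down it reaches from about 300 to 775 mm from the base axis. Payload 14.6 kg.
Tool frame: the origin (TCP) lies where the fingers leave the gripper's body, on its centre line; the fingertips stand 97 mm ahead of it and the grasp point (between the pads) lies ahead of it (grip_depth is the z of the grasp point in the tool frame, in mm); z points along the fingers, y is the line along which they close (so a half turn about z gives the same grasp; the last joint's range is limited). The gripper opens to 94 mm and grips with 3 to 60 N. Pads are 16 mm wide; open, the fingers measure 119 mm over their backs; the gripper's body (75 mm by 177 mm) begins 78 mm behind the grasp point.
Start: joints at [-1.289, 0.3, 1.521, -0, 1.321, -0.067], TCP at [187.966, -516.874, 302.646] pointing down, gripper open.
Joint ranges: [-3.03, 3.03], [-0.79, 2.21], [0.23, 2.52], [-1.04, 4.18], [0, 3.07], [-2.55, 2.55]. Speed limits (rad/s): [2.22, 2.22, 2.57, 3.14, 3.14, 3.14].

INTERFACE

Orientations are given as [roll, pitch, yaw] about the fixed x, y, z axes, in that order (R = Rz(yaw) Ry(pitch) Rx(roll)).
In Python, from cell import read_state, camera, sign_off, regions_of, spot_point, grip_depth gives the robot as it stands. The module is installed in compiled form; this text tells all that it offers.
- The arm moves only by the tool send_rows, never from a script. Its argument "series" is a list of rows, each a list of 3 entries, a list of its own where there are three numbers: the shift along the world's x, y, z in mm, then the turn about the world's z in degrees, then the closure, from -1 (fully open) to 1 (shut), so that 0 is half open. A call has 1 to 12 rows; each row shifts and turns the commanded pose from where the row before left it; what a row does not reach is not made up. A row lasts 1/10 s, in which the tool goes at most 50 mm and 8.59 degrees, less where a joint would pass 70% of its speed; a pose out of reach is approached as far as the arm can. A call is refused whole if a number of a shift passes 50 or a number of a turn 8.59, either way. A call with a gripper value outside its range is refused whole. The fingers move at their own pace and stop on an object; "squeeze" is the grip in N (left out, the last holds). Time passes only in rows, so rows that do not move let the fingers close. It gives the time, the measured TCP pose, the force, the opening and the grip force at its end, in the units of the state.
- read_state(): the state, without advancing time (a new reading comes with each control period).
- camera(name): name is "side" or "top"; returns a dict with "color" (400x640x3 uint8, blue, green, red), "fx", "fy", "cx", "cy" (pixels), "dist" ([k1, k2, p1, p2, k3] as OpenCV has them; the pictures are not rectified), "camera_from_world" (4x4, takes a point from world to camera coordinates). Camera axes: x right, y down, z forward; pixel columns grow to the right and rows downward; lengths in mm; the calibration is good to about 2 mm. A picture is of the moment at which its call begins. There is no depth.
- sign_off(): hands the job in; it is judged then, once.
Trained networks look in a picture, given as the dict that the camera call returned (one of the last four; its "shot" number tells which), for a name from the list of things; names that differ only in an ending like _2 or _b are one class to them, and where a whole thing is asked for, a point or a joint stands for the part that bears it (a point fixed in the world has none). Each returns a list of dicts, best first, with "confidence" (0 to 1); they miss things now and then, are a little off and sometimes report something else, mostly with a low value. They report only what shows in the picture. A call takes as long as a camera call. They do not tell look-alikes from the thing itself.
- regions_of(thing, picture): "mask" (400x640 bool, what is visible of it).
- spot_point(thing, picture): "point" ([x, y, z] in mm, in the coordinates of the camera as it stood for that picture, good to about 4 mm: a listed point, or the origin of a listed thing).
The state is a dict: "clock": time; "joints": joint angles; "qd": joint speeds; "effort": joint torques, N m; "eef_pos": TCP position; "eef_rot": TCP orientation; "wrist_force": force on the tool from outside, world axes, zero at the start; "moment": the same for the moment, N m; "finger_gap": finger opening in mm; "finger_force": force on a finger pad.
Only numpy, scipy, OpenCV 4.12 (cv2) and the standard library are available. Lean on these libraries where they do the work, as an engineer would, in place of code of your own. Each camera call takes 0.05 s, during which the arm holds its last target. There are 200 camera calls.

## Working session

There is one attempt and no reset: what is moved stays moved. The work goes in short steps, Python scripts to look and compute and a tool call to move; the robot and the scene stay as the last step left them, time stands still between calls to the robot, and variables do not carry over. Pictures are saved under pics/ and viewed, at most 10 in all, crops included, and the job is handed in when it is done.

Besides the shell and the picture viewer there is one more tool, called after "Call:" by a JSON object that holds its "name" and its "arguments". send_rows: Moves the arm, as the interface text tells. Its arguments: {"type":"object","properties":{"series":{"type":"array"},"squeeze":{"type":"number"}},"required":["series"]}

```bash
mkdir -p pics; cat > h.py <<'E'
import numpy as np, cv2
from cell import *
def w(p,c): return (np.linalg.inv(c["camera_from_world"])@np.r_[p,1])[:3]
def px(P,c):
    T=np.array(c["camera_from_world"]);K=np.array([[c["fx"],0,c["cx"]],[0,c["fy"],c["cy"]],[0,0,1.]])
    return cv2.projectPoints(np.array(P,float).reshape(-1,3),cv2.Rodrigues(T[:3,:3])[0],T[:3,3],K,np.array(c["dist"],float))[0].reshape(-1,2)
def ray(uv,z,c):
    T=np.array(c["camera_from_world"]);K=np.array([[c["fx"],0,c["cx"]],[0,c["fy"],c["cy"]],[0,0,1.]])
    n=cv2.undistortPoints(np.array(uv,float).reshape(-1,1,2),K,np.array(c["dist"],float)).reshape(-1,2)
    R=T[:3,:3];o=-R.T@T[:3,3];d=np.c_[n,np.ones(len(n))]@R
    return o+d*((z-o[2])/d[:,2])[:,None]
E
python3 - <<'E'
from h import *
print(grip_depth, read_state()["eef_rot"],read_state()["finger_gap"])
for n in ("top","side"):
    c=camera(n); cv2.imwrite(f"pics/{n}0.png",c["color"])
    print(n,np.round(-np.array(c["camera_from_world"])[:3,:3].T@np.array(c["camera_from_world"])[:3,3]),c["fx"])
    for t in ["tray","tray_floor"]+[f"chan_{k}_{e}" for k in "abcd" for e in("mid","web")]+["wash_bottle","dropper_bottle0","weigh_bottle0","crucible1","stopper0","petri_dish"]:
        print(t,[(np.round(q["confidence"],2),np.round(w(q["point"],c)).tolist(),np.round(px(w(q["point"],c),c)[0]).tolist()) for q in spot_point(t,c)[:5]])
E
```

```text
78.39999999999999 [-3.14043735e+00 -7.85683884e-05  3.48784010e-01] 94.10598462704613
top [ 461.   20. 1417.] 503.9713557812865
tray [(np.float64(0.74), [513.0, -196.0, -1.0], [394.0, 203.0]), (np.float64(0.7), [476.0, -223.0, 24.0], [405.0, 216.0])]
tray_floor [(np.float64(0.86), [508.0, -200.0, 6.0], [395.0, 204.0])]
chan_a_mid [(np.float64(0.7), [494.0, -234.0, 22.0], [409.0, 209.0]), (np.float64(0.51), [640.0, 273.0, 32.0], [224.0, 161.0]), (np.float64(0.2), [511.0, -197.0, 8.0], [394.0, 203.0]), (np.float64(0.15), [705.0, -94.0, 2.0], [355.0, 136.0])]
chan_a_web [(np.float64(0.57), [479.0, -224.0, 25.0], [406.0, 215.0])]
chan_b_mid [(np.float64(0.54), [639.0, 272.0, 33.0], [225.0, 161.0]), (np.float64(0.33), [480.0, -224.0, 25.0], [405.0, 214.0])]
chan_b_web [(np.float64(0.73), [651.0, 256.0, 32.0], [230.0, 157.0]), (np.float64(0.46), [431.0, 269.0, 51.0], [226.0, 237.0])]
chan_c_mid [(np.float64(0.75), [432.0, 270.0, 51.0], [225.0, 236.0])]
chan_c_web [(np.float64(0.55), [443.0, 257.0, 47.0], [231.0, 232.0]), (np.float64(0.35), [448.0, 46.0, 64.0], [308.0, 228.0])]
chan_d_mid [
[... 1989 characters left out ...]
(0.68), [519.0, 41.0, 60.0], [331.0, 212.0]), (np.float64(0.65), [562.0, -72.0, 63.0], [332.0, 182.0])]
wash_bottle [(np.float64(0.89), [655.0, 80.0, -2.0], [272.0, 228.0])]
dropper_bottle0 [(np.float64(0.84), [537.0, 154.0, -0.0], [303.0, 262.0]), (np.float64(0.81), [703.0, -89.0, -4.0], [286.0, 188.0]), (np.float64(0.64), [534.0, 320.0, -2.0], [266.0, 323.0])]
weigh_bottle0 [(np.float64(0.5), [394.0, -68.0, -4.0], [393.0, 220.0])]
crucible1 [(np.float64(0.98), [360.0, 154.0, -3.0], [383.0, 287.0]), (np.float64(0.3), [657.0, 79.0, -2.0], [271.0, 227.0])]
stopper0 [(np.float64(0.91), [534.0, 319.0, -1.0], [266.0, 321.0])]
petri_dish [(np.float64(0.63), [647.0, -249.0, -0.0], [327.0, 164.0])]
```

View pics/top0.png

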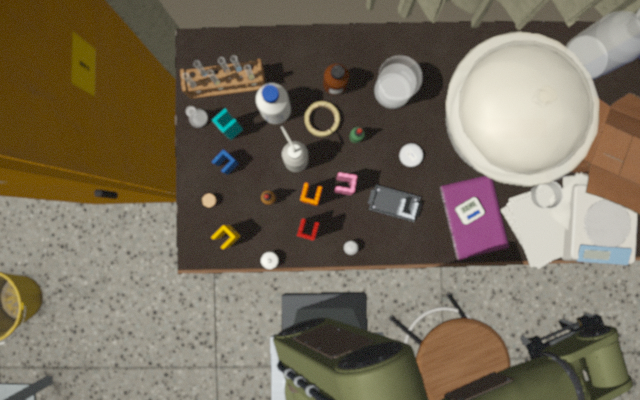

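View pics/side0.png

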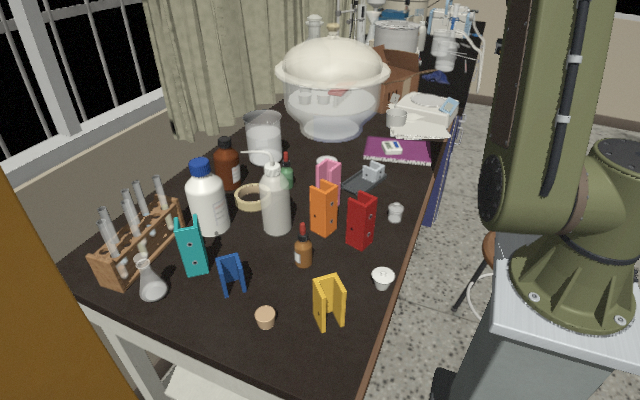

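The top view shows things shaped like the red channel: orange at (311,193), pink (346,183), teal (226,123) and red (308,229). I choose the red one at (308,229). The blue one is at (224,161), yellow at (225,236), and the tray with the aluminium one at (395,204). Next I fit the poses and check the choice in a crop.

```bash
cat >> h.py <<'E'
from scipy.optimize import minimize
U=np.array([[-23,-22],[23,-22],[23,-14],[-15,-14],[-15,14],[23,14],[23,22],[-23,22]],float)
BOX=np.array([[-36,-65],[36,-65],[36,65],[-36,65]],float)
HT=dict(a=40,b=68,c=96,d=124); S=4
def pts(p,z,o=U):
    c,s=np.cos(p[2]),np.sin(p[2]); return np.c_[o@np.array([[c,s],[-s,c]])+p[:2],np.full(len(o),z)]
def sil(p,z0,h,c,o=U):
    m=np.zeros((400*S,640*S),np.uint8); b=px(pts(p,z0,o),c);t=px(pts(p,z0+h,o),c)
    f=lambda q:cv2.fillPoly(m,[np.round((q+.5)*S*16-8).astype(np.int32)],1,shift=4)
    f(b);f(t)
    for i in range(len(o)):
        j=(i+1)%len(o); f(np.array([b[i],b[j],t[j],t[i]]))
    return cv2.resize(m.astype(np.float32),(640,400),interpolation=cv2.INTER_AREA)
HUE=dict(b=(100,125),c=(20,32),d=(-6,6))
def cmask(k,c,p,h):
    v=cv2.cvtColor(c["color"],cv2.COLOR_BGR2HSV).astype(int); H=(v[...,0]+90)%180-90 if k=='d' else v[...,0]
    m=(H>=HUE[k][0])&(H<=HUE[k][1])&(v[...,1]>110)&(v[...,2]>35)
    r=np.zeros((400,640),np.uint8); q=px(np.r_[pts(p,0,U*1.8),pts(p,h+10,U*1.8)],c)
    cv2.fillConvexPoly(r,cv2.convexHull(np.round(q).astype(np.int32)),1); return m&(r>0)
def fit(ms,cs,p0,z0,h,o=U):
    def cost(p):
        e=0
        for m,c in zip(ms,cs):
            s=sil([p[0],p[1],p[2]/50],z0,h,c,o); e+=np.abs(s-m).sum()/m.sum()
        return e
    r=minimize(cost,[p0[0],p0[1],p0[2]*50],method="Nelder-Mead",options=dict(initial_simplex=np.array([p0[0],p0[1],p0[2]*50])+np.array([[0,0,0],[8,0,0],[0,8,0],[0,0,8]]),xatol=.05,fatol=1e-4))
    return np.r_[r.x[:2],r.x[2]/50],r.fun
E
python3 - <<'E'
from h import *
cs=[camera("top"),camera("side")]
G=dict(b=(639,271,32,651,256),c=(431,270,50,443,257),d=(449,46,62,430,52))
res={}
for k,g in G.items():
    p0=[g[0],g[1],np.arctan2(g[1]-g[4],g[0]-g[3])]
    ms=[cmask(k,c,p0,HT[k]) for c in cs]
    for nm,i in (("both",[0,1]),("top",[0]),("side",[1])):
        p,e=fit([ms[i] for i in i],[cs[i] for i in i],p0,0,HT[k]); print(k,nm,np.round(p[:2],1),round(np.degrees(p[2]),1),round(e,3),[m.sum() for m in ms])
        if nm=="both":res[k]=p
for t,p0,o,z,h in(("chan_a_mid",[495,-232,-.5],U,4,40),("tray",[512,-197,-.5],BOX,0,14)):
    ms=[]
    for c in cs:
        r=[q["mask"] for q in regions_of(t,c)]
        q=px([p0[0],p0[1],10],c)[0]
        r=sorted(r,key=lambda m:np.hypot(*(np.argwhere(m).mean(0)[::-1]-q))); ms.append(r[0]|r[0])
    if t=="tray":ms=[m|A for m,A in zip(ms,am)]
    am=ms
    for nm,i in (("both",[0,1]),("top",[0]),("side",[1])):
        p,e=fit([ms[i] for i in i],[cs[i] for i in i],p0,z,h,o); print(t,nm,np.round(p[:2],1),round(np.degrees(p[2]),1),round(e,3),[m.sum() for m in ms])
        if nm=="both":res[t[5:6] if o is U else "tray"]=p
a=[]
for c in cs:
    im=cv2.resize(c["color"],None,fx=4,fy=4,interpolation=cv2.INTER_CUBIC)
    for k,p in res.items():
        o=BOX if k=="tray" else U; z0,h=(0,14) if k=="tray" else (4,40) if k=="a" else (0,HT[k])
        for z in(z0,z0+h): cv2.polylines(im,[np.round((px(pts(p,z,o),c)+.5)*4).astype(int)],True,(255,255,255),1)
    for k in "db": pass
    for q,s in ((res["d"],(400,300)),(res["tray"],(400,300))):
        u=np.round(px([q[0],q[1],40],c)[0]*4).astype(int); a.append(im[u[1]-150:u[1]+150,u[0]-200:u[0]+200])
cv2.imwrite("pics/fit0.png",np.vstack([np.hstack(a[:2]),np.hstack(a[2:])]))
E
```

```text
b both [636.8 271.5] 135.1 0.236 [np.int64(327), np.int64(802)]
b top [637.6 271.3] 132.2 0.135 [np.int64(327), np.int64(802)]
b side [635.7 272.7] 135.9 0.054 [np.int64(327), np.int64(802)]
c both [431.9 270.7] 133.1 0.204 [np.int64(384), np.int64(1523)]
c top [432.8 270.2] 133.9 0.167 [np.int64(384), np.int64(1523)]
c side [431.7 270.7] 132.7 0.033 [np.int64(384), np.int64(1523)]
d both [446.6  47.5] -15.8 0.416 [np.int64(305), np.int64(1528)]
d top [446.8  46.1] -14.2 0.373 [np.int64(305), np.int64(1528)]
d side [447.   48.1] -17.5 0.044 [np.int64(305), np.int64(1528)]
chan_a_mid both [ 496.1 -227.9] -19.7 0.367 [np.int64(201), np.int64(320)]
chan_a_mid top [ 495.8 -228. ] -18.0 0.139 [np.int64(201), np.int64(320)]
chan_a_mid side [ 495.5 -229.1] -17.8 0.207 [np.int64(201), np.int64(320)]
tray both [ 511.  -200.4] -16.6 0.355 [np.int64(1282), np.int64(816)]
tray top [ 512.7 -196.8] -17.2 0.111 [np.int64(1282), np.int64(816)]
tray side [ 511. -201.] -15.7 0.231 [np.int64(1282), np.int64(816)]
```

View pics/fit0.png

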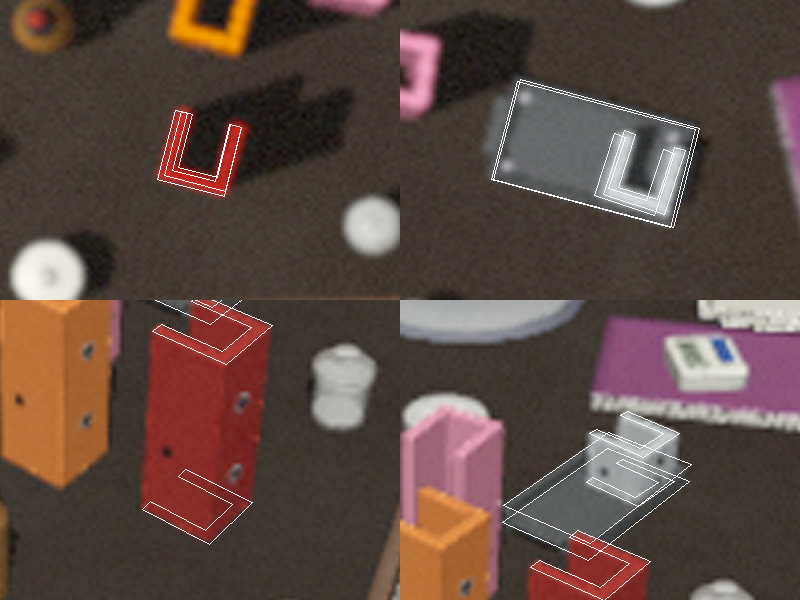

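The crop confirms the red channel (top view, left panel) and the outlines fit. The tray is about (512.5,-197.5) at -17.2°, and the red channel is about (447,47). I start with blue.

Call:
{"name": "send_rows", "arguments": {"series": [[[22.4, 39.4, 3], 5.75, -1], [[22.4, 39.4, 3], 5.75, -1], [[22.4, 39.4, 3], 5.75, -1], [[22.4, 39.4, 3], 5.75, -1], [[22.4, 39.4, 3], 5.75, -1], [[22.4, 39.4, 3], 5.75, -1], [[22.4, 39.4, 3], 5.75, -1], [[22.4, 39.4, 3], 5.75, -1], [[22.4, 39.4, 3], 5.75, -1], [[22.4, 39.4, 3], 5.75, -1]], "squeeze": 25}}

```text
clock: 3.0
eef_pos: [412.5, -121.1, 333.1]
eef_rot: [3.141, 0.0, 1.356]
wrist_force: [0.0, -0.7, -0.5]
finger_gap: 93.7
finger_force: 0.0
```

Call:
{"name": "send_rows", "arguments": {"series": [[[22.4, 39.4, 0], 5.75, -1], [[22.4, 39.4, 0], 5.75, -1], [[22.4, 39.4, 0], 5.75, -1], [[22.4, 39.4, 0], 5.75, -1], [[22.4, 39.4, 0], 5.75, -1], [[22.4, 39.4, 0], 5.75, -1], [[22.4, 39.4, 0], 5.75, -1], [[22.4, 39.4, 0], 5.75, -1], [[22.4, 39.4, 0], 5.75, -1], [[22.4, 39.4, 0], 5.75, -1], [[0, 0, 0], 0, -1]]}}

```text
clock: 4.1
eef_pos: [636.8, 275.3, 329.7]
eef_rot: [-3.139, -0.002, 2.363]
wrist_force: [0.2, -0.6, -1.0]
finger_gap: 93.9
finger_force: 0.0
```

Call:
{"name": "send_rows", "arguments": {"series": [[[0, -3.5, -45], 0, -1], [[0, 0, -45], 0, -1], [[0, 0, -45], 0, -1], [[0, 0, -33], 0, -1], [[0, 0, -20], 0, -1], [[0, 0, 0], 0, -1], [[0, 0, 0], 0, 1], [[0, 0, 0], 0, 1], [[0, 0, 0], 0, 1], [[0, 0, 0], 0, 1], [[0, 0, 0], 0, 1], [[0, 0, 0], 0, 1]], "squeeze": 25}}

```text
clock: 5.3
eef_pos: [636.0, 267.6, 144.8]
eef_rot: [3.141, 0.0, 2.356]
wrist_force: [1.6, 2.5, 1.5]
finger_gap: 49.2
finger_force: 0.9
```

Call:
{"name": "send_rows", "arguments": {"series": [[[0, 0, 0], 0, 1], [[0, 0, 0], 0, 1], [[0, 0, 0], 0, 1]]}}

```text
clock: 5.6
eef_pos: [636.0, 267.7, 144.8]
eef_rot: [3.141, 0.0, 2.356]
wrist_force: [0.3, 0.4, 1.1]
finger_gap: 43.6
finger_force: 25.0
```

Call:
{"name": "send_rows", "arguments": {"series": [[[0, 0, 15], 0, 1], [[0, 0, 40], 0, 1], [[0, 0, 45], 0, 1], [[0, 0, 45], 0, 1], [[0, 0, 35], 0, 1], [[-5, -15, 0], 0, 1], [[-10, -35, 0], 2.5, 1], [[-10, -40, 0], 2.5, 1], [[-10, -40, 0], 2.5, 1], [[-10, -40, 0], 2.5, 1], [[-10, -40, 0], 2.5, 1], [[-10, -40, 0], 2.5, 1]]}}

```text
clock: 6.8
eef_pos: [570.1, 16.1, 325.6]
eef_rot: [3.141, 0.0, 2.62]
wrist_force: [0.5, -0.3, -1.5]
finger_gap: 44.0
finger_force: 25.0
```

Call:
{"name": "send_rows", "arguments": {"series": [[[-10, -40, 0], 2.5, 1], [[-10, -40, 0], 2.5, 1], [[-10, -40, 0], 2.5, 1], [[-10, -40, 0], 2.5, 1], [[-10, -40, 0], 2.3, 1], [[-5, -20, -30], 0, 1], [[0, -8, -30], 0, 1], [[0, 0, -30], 0, 1], [[0, 0, 0], 0, 1], [[0, 0, 0], 0, 1]]}}

```text
clock: 7.8
eef_pos: [516.2, -210.4, 236.0]
eef_rot: [-3.142, 0.0, 2.833]
wrist_force: [-0.6, -0.2, -1.0]
finger_gap: 43.6
finger_force: 25.0
```

```bash
cat > held.py <<'E'
import sys
from h import *
k=sys.argv[1]; s=read_state(); e=np.array(s["eef_pos"]); yaw=s["eef_rot"][2]
head=yaw+(np.pi if len(sys.argv)>2 and sys.argv[2]=="f" else 0); z0=e[2]-float(sys.argv[3])
cs=[camera("top"),camera("side")]
print(np.round(e,1),round(np.degrees(yaw),1),s["finger_gap"],"z0",round(z0,1))
ms=[]
for c in cs:
    v=cv2.cvtColor(c["color"],cv2.COLOR_BGR2HSV).astype(int); H=(v[...,0]+90)%180-90 if k=='d' else v[...,0]
    m=(H>=HUE[k][0])&(H<=HUE[k][1])&(v[...,1]>110)&(v[...,2]>35)
    r=np.zeros((400,640),np.uint8); p=[e[0],e[1],head]
    q=px(np.r_[pts(p,z0-8,U*1.4),pts(p,z0+HT[k]+8,U*1.4)],c)
    cv2.fillConvexPoly(r,cv2.convexHull(np.round(q).astype(np.int32)),1); ms.append(m&(r>0))
print([int(m.sum()) for m in ms])
# lower part of side silhouette only: fingers cover the top
c=cs[1]; cut=float(sys.argv[4]) if len(sys.argv)>4 else 30
def cost(q):
    p=[q[0],q[1],q[2]/50]; d=sil(p,q[3],HT[k],c)-ms[1]
    row=px([q[0],q[1],z0+HT[k]-cut],c)[0][1]; return np.abs(d[int(row):]).sum()
x0=np.array([e[0],e[1],head*50,z0])
print("side",*(lambda r:(np.round(r.x,1),"heading",round(np.degrees(r.x[2]/50),1),round(r.fun)))(minimize(cost,x0,method="Nelder-Mead",options=dict(initial_simplex=x0+np.vstack([np.zeros(4),np.diag([5,5,5,4])]),xatol=.05,fatol=.05,maxiter=600))))
a=[]
for c in cs:
    im=cv2.resize(c["color"],None,fx=3,fy=3,interpolation=cv2.INTER_CUBIC)
    for z in(z0,z0+HT[k]): cv2.polylines(im,[np.round((px(pts([e[0],e[1],head],z),c)+.5)*3).astype(int)],True,(255,255,255),1)
    u=np.round(px([e[0],e[1],z0/2],c)[0]*3).astype(int); a.append(im[u[1]-225:u[1]+225,u[0]-190:u[0]+190])
cv2.imwrite(f"pics/held_{k}.png",np.hstack(a))
E
python3 held.py b x 141
```

```text
[ 516.2 -210.4  236. ] 162.3 43.57509194599333 z0 95.0
[14, 506]
side [ 515.  -205.2  144.6   93.3] heading 165.7 37
```

View pics/held_b.png

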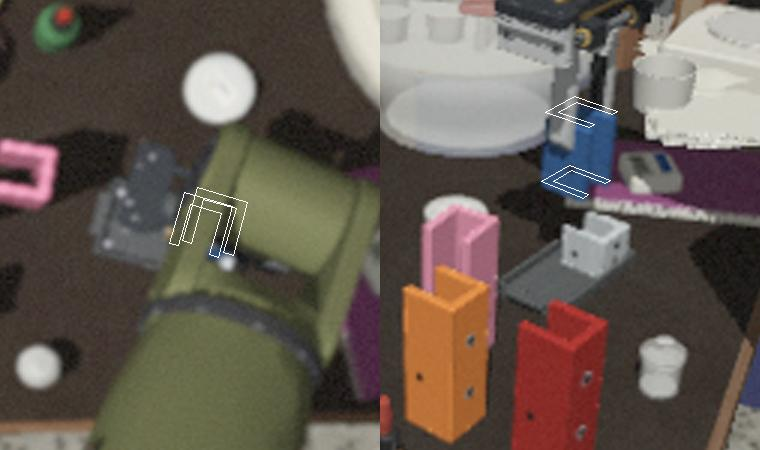

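The side view shows blue held upright at (578,155) of the crop, web toward the far side, about 90 mm up and above the aluminium channel. The top view is blocked by the arm. I refit with the height fixed.

```bash
python3 - <<'E'
s=open('held.py').read()
i=s.index("x0=np.array"); j=s.index("a=[]\n")
s=s[:i]+'''for zz in (z0-1,z0,z0+1):
    f=lambda q:cost([q[0],q[1],head*50+q[2],zz])
    r=minimize(f,[e[0],e[1],0],method="Nelder-Mead",options=dict(initial_simplex=np.array([e[0],e[1],0])+np.vstack([np.zeros(3),np.diag([5,5,5])]),xatol=.05,fatol=.05)); print("z",round(zz,1),"off",np.round(r.x[:2]-e[:2],1),"turn",round(np.degrees(r.x[2]/50),1),round(r.fun,1))
'''+s[j:]
open('held.py','w').write(s)
E
python3 held.py b x 144.8; python3 held.py b x 144.8 45
python3 - <<'E'
from h import *
c=camera("side"); g=cv2.cvtColor(c["color"],cv2.COLOR_BGR2HSV); v=g[...,2].astype(int)
# aluminium a: bright pixels near its spot
r=np.zeros((400,640),np.uint8);p0=[495.7,-228.5,-.305]
q=px(np.r_[pts(p0,3,U*1.25),pts(p0,46,U*1.25)],c);cv2.fillConvexPoly(r,cv2.convexHull(np.round(q).astype(np.int32)),1)
for th in(95,110,125):
    m=(r>0)&(v>th)
    p,e=fit([m],[c],p0,4,40);print(th,m.sum(),np.round(p,3),round(np.degrees(p[2]),1),round(e,3))
E
```

```text
[ 516.5 -210.4  236.8] 162.3 43.974197790800766 z0 92.0
[12, 502]
z 91.0 off [0.6 0.1] turn 2.5 35.9
z 92.0 off [-0.5  1.5] turn 1.9 36.8
z 93.0 off [-1.   4.8] turn 2.3 28.2
[ 516.4 -210.3  236.4] 162.3 43.93049726093668 z0 91.6
[14, 502]
z 90.6 off [0.2 0.3] turn 1.0 19.8
z 91.6 off [-0.4  2.1] turn 0.6 19.8
z 92.6 off [-0.9  3.9] turn 0.4 19.4
95 416 [ 4.95822e+02 -2.23809e+02 -3.34000e-01] -19.1 0.159
110 382 [ 4.96411e+02 -2.26083e+02 -3.14000e-01] -18.0 0.15
125 345 [ 4.97130e+02 -2.26723e+02 -2.61000e-01] -14.9 0.205
```

```bash
python3 - <<'E'
from h import *
c=camera("top"); im=cv2.imread("pics/top0.png"); v=im.max(2).astype(int)
p0=[495.7,-228.5,-.305]
def roi(p,o,z,s):
    r=np.zeros((400,640),np.uint8);q=px(np.r_[pts(p,z[0],o*s),pts(p,z[1],o*s)],c);cv2.fillConvexPoly(r,cv2.convexHull(np.round(q).astype(np.int32)),1);return r>0
R=roi(p0,U,(4,44),1.25)
for th in(110,125,140,155):
    m=R&(v>th); p,e=fit([m],[c],p0,4,40);print("a",th,m.sum(),np.round(p[:2],1),round(np.degrees(p[2]),1),round(e,3))
b=[512.5,-197.5,-.3];R=roi(b,BOX,(0,14),1.12);A=roi(p0,U,(4,44),1.2)
g=cv2.cvtColor(im,cv2.COLOR_BGR2HSV)
bg=np.median(v[roi(b,BOX,(0,14),1.6)&~roi(b,BOX,(0,14),1.3)]);print("bg",bg,np.median(v[roi(b,BOX*.6,(4,4),1)]))
for lo in(62,68,74):
    m=(R&(v>lo))|A; m=cv2.morphologyEx(m.astype(np.uint8),cv2.MORPH_CLOSE,np.ones((5,5)))
    p,e=fit([m],[c],b,0,14,BOX);print("tray",lo,m.sum(),np.round(p[:2],1),round(np.degrees(p[2]),1),round(e,3))
u=np.round(px([512,-197,0],c)[0]).astype(int)
cv2.imwrite("pics/tray.png",cv2.resize(im[u[1]-25:u[1]+25,u[0]-36:u[0]+36],None,fx=8,fy=8,interpolation=cv2.INTER_CUBIC))
E
```

```text
a 110 295 [ 496.  -228.8] -17.2 0.237
a 125 251 [ 496.1 -229.9] -17.6 0.158
a 140 230 [ 495.9 -229.6] -18.1 0.142
a 155 188 [ 496.4 -230.3] -18.5 0.221
bg 65.0 106.0
tray 62 1514 [ 511.9 -198.7] -16.7 0.177
tray 68 1430 [ 510.3 -198.1] -17.1 0.129
tray 74 1327 [ 511.6 -197.4] -17.1 0.084
```

View pics/tray.png

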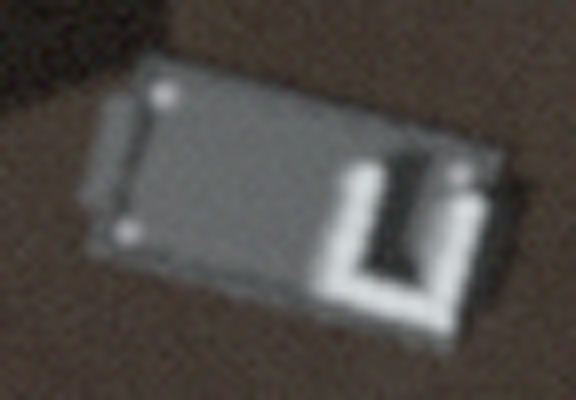

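The crop shows the tray corners at (145,58), (505,150), (455,348) and (90,255), with a small lug at its left end. That puts the tray centre at about (511.5,-199.3) and the aluminium channel at about (496,-229.7). I lower blue.

Call:
{"name": "send_rows", "arguments": {"series": [[[0, -1, -25], 0, 1], [[0, 0, -15], 0, 1], [[0, 0, -8], 0, 1], [[0, 0, -8], 0, 1], [[0, 0, -8], 0, 1], [[0, 0, 0], 0, 1]]}}

```text
clock: 8.8
eef_pos: [515.8, -211.3, 169.9]
eef_rot: [3.141, -0.001, 2.832]
wrist_force: [-0.5, 0.3, -1.4]
finger_gap: 44.0
finger_force: 25.0
```

Call:
{"name": "send_rows", "arguments": {"series": [[[0, 0, -6], 0, 1], [[0, 0, -6], 0, 1], [[0, 0, -4], 0, 1], [[0, 0, -3], 0, 1], [[0, 0, -1], 0, 1], [[0, 0, 0], 0, 1], [[0, 0, 0], 0, 1]]}}

```text
clock: 9.5
eef_pos: [516.0, -211.4, 150.8]
eef_rot: [-3.142, 0.0, 2.832]
wrist_force: [-0.0, -0.4, -1.7]
finger_gap: 43.5
finger_force: 25.0
```

Call:
{"name": "send_rows", "arguments": {"series": [[[0, 0, -1], 0, 1], [[0, 0, -1], 0, 1], [[0, 0, 0], 0, 1]]}}

```text
clock: 9.8
eef_pos: [516.0, -211.4, 148.8]
eef_rot: [-3.142, 0.0, 2.832]
wrist_force: [-0.5, -0.5, -0.5]
finger_gap: 43.8
finger_force: 25.0
```

Call:
{"name": "send_rows", "arguments": {"series": [[[0, 0, -1], 0, 1], [[0, 0, 0], 0, 1], [[0, 0, 0], 0.0, -0.3], [[0, 0, 0], 0, -0.3], [[0, 0, 0], 0, -0.3], [[0, 0, 0], 0, -0.3], [[0, 0, 8], 0, -0.3], [[0, 0, 20], 0, -0.3], [[0, 0, 45], 0, -0.5], [[0, 0, 45], 0, -0.7], [[0, 0, 45], 0, -1], [[0, 0, 30], 0, -1]]}}

```text
clock: 11.0
eef_pos: [515.9, -211.3, 344.8]
eef_rot: [-3.141, 0.004, 2.832]
wrist_force: [-0.1, 0.3, -0.0]
finger_gap: 89.8
finger_force: 0.0
```

Call:
{"name": "send_rows", "arguments": {"series": [[[-3, 20, 0], -2.4, -1], [[-7, 40, 0], -2.4, -1], [[-7, 40, 0], -2.4, -1], [[-7, 40, 0], -2.4, -1], [[-7, 40, 0], -2.4, -1], [[-7, 40, 0], -2.4, -1], [[-7, 40, 0], -2.4, -1], [[-7, 40, 0], -2.4, -1], [[-7, 40, 0], -2.4, -1], [[-7, 40, 0], -2.4, -1], [[-7, 40, 0], -2.4, -1], [[-7, 40, 0], -2.4, -1]]}}

```text
clock: 12.2
eef_pos: [435.3, 250.2, 341.4]
eef_rot: [3.141, 0.0, 2.328]
wrist_force: [0.6, 0.6, -1.1]
finger_gap: 93.9
finger_force: 0.0
```

Call:
{"name": "send_rows", "arguments": {"series": [[[-4, 22, 0], 0, -1], [[0, 0, 0], 0, -1], [[0, 0, 0], 0, -1]]}}

```text
clock: 12.5
eef_pos: [431.9, 270.4, 340.9]
eef_rot: [-3.142, 0.0, 2.331]
wrist_force: [0.4, -0.1, -0.3]
finger_gap: 94.1
finger_force: 0.0
```

```bash
cat > fitb.py <<'E'
from h import *
cs=[camera("top"),camera("side")]
p0=[516,-211.5,np.radians(162.5)]
T=np.radians(-17.3)
for nm,c in zip(("top","side"),cs):
    R=cmask('b',c,p0,80)
    p,e=fit([R],[c],p0,4,68); d=p[:2]-np.array([511.5,-199.3]); print(nm,int(R.sum()),np.round(p[:2],1),round(np.degrees(p[2]),1),round(e,3),"in tray",np.round([np.cos(T)*d[0]+np.sin(T)*d[1],-np.sin(T)*d[0]+np.cos(T)*d[1]],1))
a=[]
for c,s in zip(cs,(8,5)):
    u=np.round(px([512,-199,20],c)[0]).astype(int);w_=400//s//2
    a.append(cv2.resize(cv2.resize(c["color"][u[1]-w_:u[1]+w_,u[0]-w_:u[0]+w_],None,fx=s,fy=s,interpolation=cv2.INTER_CUBIC),(400,400)))
cv2.imwrite("pics/tray_b.png",np.hstack(a)); print(np.round(read_state()["eef_pos"],1),np.degrees(read_state()["eef_rot"][2]))
E
python3 fitb.py
```

```text
top 264 [ 515.5 -213. ] 160.9 0.169 in tray [  7.9 -11.9]
side 178 [ 532.2 -216.8] 194.8 1.751 in tray [ 25.  -10.6]
[432.2 269.7 340.9] 133.4381258993325
```

View pics/tray_b.png

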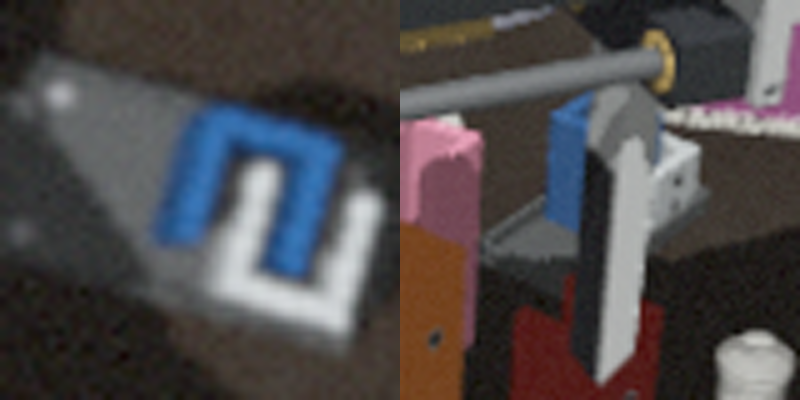

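The top view shows blue nested correctly in the aluminium channel, flat, at tray (7.9,-11.9). Yellow next.

Call:
{"name": "send_rows", "arguments": {"series": [[[0, 0.5, -45], 0, -1], [[0, 0, -45], 0, -1], [[0, 0, -45], 0, -1], [[0, 0, -25], 0, -1], [[0, 0, -11], 0, -1], [[0, 0, 0], 0, -1], [[0, 0, 0], 0, 1], [[0, 0, 0], 0, 1], [[0, 0, 0], 0, 1], [[0, 0, 0], 0, 1], [[0, 0, 0], 0, 1], [[0, 0, 0], 0, 1]]}}

```text
clock: 13.8
eef_pos: [432.0, 271.2, 169.8]
eef_rot: [3.141, 0.0, 2.33]
wrist_force: [-0.3, 1.1, 0.3]
finger_gap: 49.2
finger_force: 0.0
```

Call:
{"name": "send_rows", "arguments": {"series": [[[0, 0, 0], 0, 1], [[0, 0, 0], 0, 1], [[0, 0, 0], 0, 1], [[0, 0, 0], 0, 1]]}}

```text
clock: 14.2
eef_pos: [431.9, 271.1, 169.6]
eef_rot: [-3.142, -0.0, 2.33]
wrist_force: [-0.8, -0.9, 1.8]
finger_gap: 43.9
finger_force: 25.0
```

Call:
{"name": "send_rows", "arguments": {"series": [[[0, 0, 15], 0, 1], [[0, 0, 40], 0, 1], [[0, 0, 45], 0, 1], [[0, 0, 45], 0, 1], [[0, 0, 30], 0, 1], [[4, -12, 0], -4, 1], [[4, -23, 0], -7.5, 1], [[4, -23, 0], -7.5, 1], [[4, -23, 0], -7.5, 1], [[4, -23, 0], -7.5, 1], [[4, -23, 0], -7.5, 1], [[4, -23, 0], -7.5, 1]]}}

```text
clock: 15.4
eef_pos: [459.9, 120.2, 344.3]
eef_rot: [-3.141, 0.0, 1.469]
wrist_force: [0.7, -0.5, -1.9]
finger_gap: 43.9
finger_force: 25.0
```

Call:
{"name": "send_rows", "arguments": {"series": [[[4, -23, 0], -7.5, 1], [[4, -23, 0], -7.5, 1], [[4, -23, 0], -7.5, 1], [[4, -23, 0], -7.5, 1], [[4, -23, 0], -7.5, 1], [[4, -23, 0], -7.5, 1], [[4, -23, 0], -7.5, 1], [[4, -23, 0], -7.5, 1], [[4, -23, 0], -7.5, 1], [[4, -23, 0], -7.5, 1], [[4, -23, 0], -7.5, 1], [[4, -23, 0], -7.5, 1]]}}

```text
clock: 16.6
eef_pos: [507.9, -155.8, 344.2]
eef_rot: [-3.141, 0.001, -0.102]
wrist_force: [0.2, 0.4, -1.8]
finger_gap: 43.7
finger_force: 25.0
```

Call:
{"name": "send_rows", "arguments": {"series": [[[1, -15, -20], -6, 1], [[0, -14, -30], -5.5, 1], [[0, 0, -30], 0, 1], [[0, 0, -14], 0, 1], [[0, 0, 0], 0, 1], [[0, 0, 0], 0, 1]]}}

```text
clock: 17.2
eef_pos: [509.3, -183.7, 251.7]
eef_rot: [3.141, -0.001, -0.296]
wrist_force: [-0.5, -1.1, -2.0]
finger_gap: 43.9
finger_force: 25.0
```

```bash
python3 held.py c x 169.7 35
```

```text
[ 509.3 -183.7  251.7] -17.0 43.88797196112533 z0 82.0
[32, 790]
z 81.0 off [-2.   2.5] turn 2.9 32.3
z 82.0 off [-2.   3.3] turn 2.4 30.9
z 83.0 off [-2.5  4.6] turn 3.0 31.2
```

View pics/held_c.png

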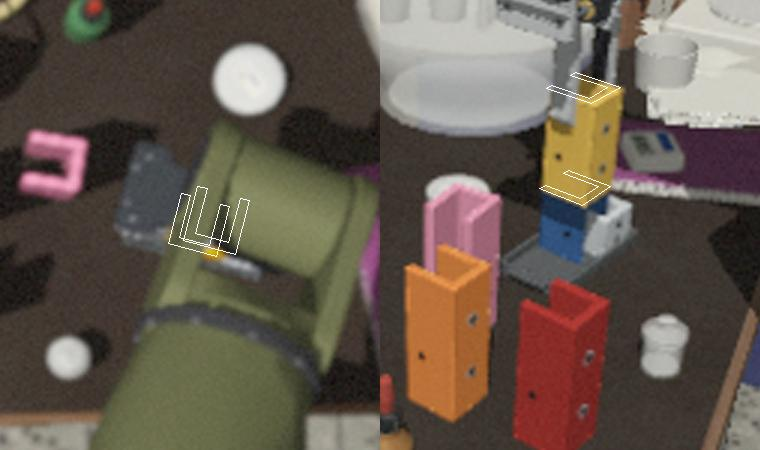

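The side view shows yellow upright above blue, with its back to the left, as wanted. I shift it slightly and lower it.

Call:
{"name": "send_rows", "arguments": {"series": [[[1.3, -2, 0], 0, 1], [[0, 0, -8], 0, 1], [[0, 0, -8], 0, 1], [[0, 0, -6], 0, 1], [[0, 0, -6], 0, 1], [[0, 0, 0], 0, 1]]}}

```text
clock: 17.9
eef_pos: [510.0, -185.7, 221.6]
eef_rot: [-3.141, 0.002, -0.297]
wrist_force: [0.4, -0.3, -2.9]
finger_gap: 43.8
finger_force: 25.0
```

Call:
{"name": "send_rows", "arguments": {"series": [[[0, 0, -8], 0, 1], [[0, 0, -8], 0, 1], [[0, 0, -8], 0, 1], [[0, 0, -7], 0, 1], [[0, 0, -5], 0, 1], [[0, 0, -5], 0, 1], [[0, 0, -4], 0, 1], [[0, 0, 0], 0, 1]]}}

```text
clock: 18.7
eef_pos: [512.3, -186.3, 180.2]
eef_rot: [-3.141, -0.008, -0.297]
wrist_force: [6.1, 1.4, 15.0]
finger_gap: 43.6
finger_force: 25.0
```

Contact at the tray wall's height means yellow sits a little too far toward the -x wall. I lift it, shift it along tray +x and retry.

Call:
{"name": "send_rows", "arguments": {"series": [[[0, 0, 8], 0, 1], [[0, 0, 4], 0, 1], [[2.8, -0.9, 0], 0, 1], [[0, 0, 0], 0, 1], [[0, 0, -4], 0, 1], [[0, 0, -4], 0, 1], [[0, 0, -2], 0, 1], [[0, 0, -2], 0, 1], [[0, 0, 0], 0, 1]]}}

```text
clock: 19.6
eef_pos: [514.2, -187.0, 179.1]
eef_rot: [-3.141, -0.004, -0.297]
wrist_force: [3.9, 1.0, 11.2]
finger_gap: 43.8
finger_force: 25.0
```

Call:
{"name": "send_rows", "arguments": {"series": [[[0, 0, 8], 0, 1], [[0, 0, 2], 0, 1], [[2.9, -0.4, 0], 0, 1], [[0, 0, 0], 0, 1], [[0, 0, -4], 0, 1], [[0, 0, -4], 0, 1], [[0, 0, -2], 0, 1], [[0, 0, 0], 0, 1]]}}

```text
clock: 20.4
eef_pos: [516.6, -187.3, 178.3]
eef_rot: [-3.142, -0.002, -0.297]
wrist_force: [2.2, 0.9, 5.8]
finger_gap: 43.9
finger_force: 25.0
```

Call:
{"name": "send_rows", "arguments": {"series": [[[0, 0, 8], 0, 1], [[0, 0, 6], 0, 1], [[0, 0, 0], 0, 1]]}}

```text
clock: 20.7
eef_pos: [516.2, -187.3, 192.5]
eef_rot: [3.141, -0.001, -0.297]
wrist_force: [0.6, -0.6, -2.6]
finger_gap: 43.6
finger_force: 25.0
```

```bash
python3 held.py c x 169.7 35; python3 - <<'E'
from h import *
s=read_state();print(s["wrist_force"],s["moment"])
c=camera("side");im=cv2.resize(c["color"],None,fx=7,fy=7,interpolation=cv2.INTER_CUBIC)
for p,z in (([511.5,-199.3,np.radians(-17.3)],(0,14)),):
    for zz in z: cv2.polylines(im,[np.round((px(pts(p,zz,BOX),c)+.5)*7).astype(int)],True,(255,255,255),1)
e=s["eef_pos"]
z0=e[2]-169.7
for zz in(z0,z0+96): cv2.polylines(im,[np.round((px(pts([e[0],e[1],s["eef_rot"][2]],zz),c)+.5)*7).astype(int)],True,(0,255,0),1)
u=np.round(px([510,-195,40],c)[0]*7).astype(int);cv2.imwrite("pics/close_c.png",im[u[1]-300:u[1]+300,u[0]-330:u[0]+330])
E
```

```text
[ 516.2 -187.3  192.5] -17.0 43.63251454246649 z0 22.8
[30, 726]
z 21.8 off [-4.9  1.8] turn 2.6 53.1
z 22.8 off [-5.4  3.2] turn 5.2 54.4
z 23.8 off [-6.9  7.2] turn 4.9 49.7
[-0.38120553 -0.21492552 -2.13801054] [-0.01141365  0.02526013  0.0064495 ]
```

View pics/close_c.png

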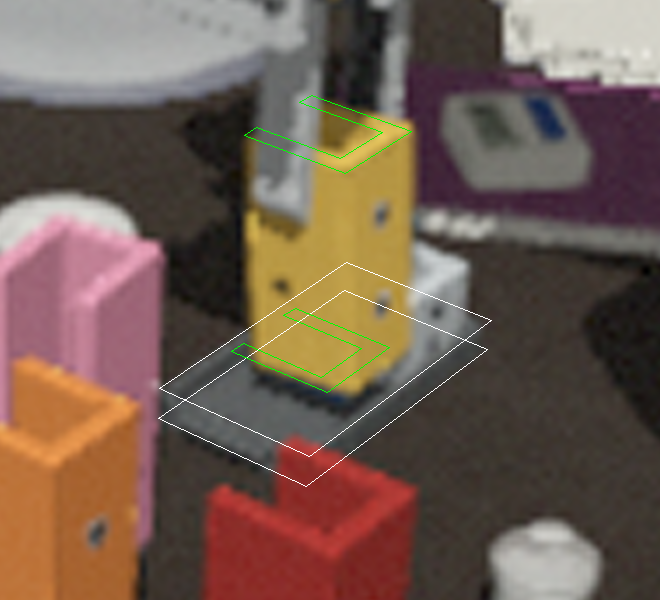

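The close view shows yellow tilted in the grip: its bottom at (330,385) is displaced toward -x. I take it to free table near (470,-80), press it flat there, and regrip.

Call:
{"name": "send_rows", "arguments": {"series": [[[0, 0, 15], 0, 1], [[0, 0, 35], 0, 1], [[0, 0, 35], 0, 1], [[0, 0, 25], 0, 1], [[-16, 37, 0], 0, 1], [[-16, 37, 0], 0, 1], [[-14, 33, -30], 0, 1], [[0, 0, -40], 0, 1], [[0, 0, -30], 0, 1], [[0, 0, -15], 0, 1], [[0, 0, 0], 0, 1]]}}

```text
clock: 21.95
eef_pos: [469.1, -79.9, 184.6]
eef_rot: [3.141, 0.004, -0.297]
wrist_force: [-0.3, -1.1, -2.6]
finger_gap: 43.8
finger_force: 25.0
```

Call:
{"name": "send_rows", "arguments": {"series": [[[0, 0, -5], 0, 1], [[0, 0, -4], 0, 1], [[0, 0, -2], 0, 1], [[0, 0, -2], 0, 1], [[0, 0, -2], 0, 1], [[0, 0, 0], 0, 1]], "squeeze": 10}}

```text
clock: 22.55
eef_pos: [469.9, -80.2, 171.6]
eef_rot: [3.142, 0.0, -0.297]
wrist_force: [0.8, 0.3, -3.6]
finger_gap: 44.4
finger_force: 10.0
```

Call:
{"name": "send_rows", "arguments": {"series": [[[0, 0, -1.5], 0, 1], [[0, 0, -1.5], 0, 1], [[0, 0, 0], 0, 1], [[0, 0, 0], 0, 1]], "squeeze": 4}}

```text
clock: 22.95
eef_pos: [470.0, -80.2, 168.7]
eef_rot: [-3.142, -0.0, -0.297]
wrist_force: [-0.8, -0.8, -0.3]
finger_gap: 44.0
finger_force: 4.0
```

Call:
{"name": "send_rows", "arguments": {"series": [[[0, 0, -1.2], 0, 1], [[0, 0, 0], 0, 0.0], [[0, 0, 0], 0, -0.3], [[0, 0, 0], 0, -0.6], [[0, 0, 0], 0, -1], [[0, 0, 0], 0, -1], [[0, 0, 10], 0, -1], [[0, 0, 40], 0, -1], [[-20, -40, 40], 0, -1], [[-25, -45, 40], 0, -1], [[-25, -45, 30], 0, -1], [[0, 0, 0], 0, -1]]}}

```text
clock: 24.15
eef_pos: [412.0, -189.0, 310.7]
eef_rot: [3.14, -0.006, -0.301]
wrist_force: [0.6, -0.1, -0.6]
finger_gap: 93.9
finger_force: 0.0
```

```bash
python3 - <<'E'
from h import *
cs=[camera("top"),camera("side")]; s=read_state();print(np.round(s["eef_pos"],1),np.degrees(s["eef_rot"][2]))
p0=[468,-80,np.radians(-17)]
for n,c in zip("ts",cs):
    m=cmask('c',c,p0,96);p,e=fit([m],[c],p0,0,96);print(n,m.sum(),np.round(p[:2],1),round(np.degrees(p[2]),1),round(e,3))
c=cs[0]
p0=[515.5,-213,np.radians(161)];m=cmask('b',c,p0,80);p,e=fit([m],[c],p0,4,68);print("b",m.sum(),np.round(p[:2],1),round(np.degrees(p[2]),1),round(e,3))
im=c["color"];v=im.max(2).astype(int);p0=[496,-229.7,-.305]
r=np.zeros((400,640),np.uint8);q=px(np.r_[pts(p0,4,U*1.25),pts(p0,44,U*1.25)],c);cv2.fillConvexPoly(r,cv2.convexHull(np.round(q).astype(np.int32)),1)
hs=cv2.cvtColor(im,cv2.COLOR_BGR2HSV);m=(r>0)&(v>130)&(hs[...,1]<60);p,e=fit([m],[c],p0,4,40);print("a",m.sum(),np.round(p[:2],1),round(np.degrees(p[2]),1),round(e,3))
a=[]
for c,s_ in zip(cs,(6,4)):
    u=np.round(px([490,-150,20],c)[0]).astype(int);k=400//s_//2
    a.append(cv2.resize(cv2.resize(c["color"][u[1]-k:u[1]+k,u[0]-k:u[0]+k],None,fx=s_,fy=s_,interpolation=cv2.INTER_CUBIC),(400,400)))
cv2.imwrite("pics/c_table.png",np.hstack(a))
E
```

```text
[ 412.9 -186.1  307.3] -17.12517765020465
t 345 [460.4 -78.3] -12.4 0.339
s 520 [452.7 -85. ] 11.6 0.831
b 266 [ 515.4 -212.4] 160.9 0.177
a 210 [ 495.8 -230. ] -21.1 0.186
```

View pics/c_table.png

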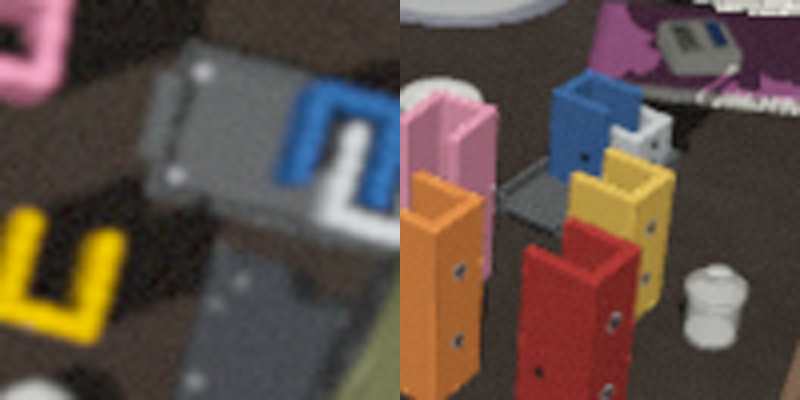

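Yellow stands upright on the table at about (60,275) in the top crop, and blue and aluminium are still nested. I refine yellow's position from its bright top face only.

```bash
python3 - <<'E'
from h import *
c=camera("top"); v=c["color"].max(2)
for k,p0,z,h,ths in (('c',[462,-79,-.29],96,96,(110,140,165)),('b',[515.5,-212.4,2.82],72,72,(90,120)),('d',[446.6,47,-.27],124,124,(70,100,120))):
  for th in ths:
    m=cmask(k,c,p0,h+5)&(v>th)
    p,e=fit([m],[c],p0,z,0.1);print(k,th,m.sum(),int(sil(p0,z,.1,c).sum()),np.round(p[:2],1),round(np.degrees(p[2]),1),round(e,3))
E
```

```text
c 110 292 148 [458.9 -74.7] -18.0 0.459
c 140 246 148 [458.3 -75.4] -15.9 0.377
c 165 211 148 [459.5 -75.2] -13.8 0.278
b 90 261 145 [ 515.2 -208.2] 160.3 0.435
b 120 220 145 [ 513.6 -207.7] 162.4 0.351
d 70 278 161 [446.6  47. ] -15.5 0.418
d 100 242 161 [446.7  46.2] -18.1 0.333
d 120 210 161 [446.8  46.1] -16.7 0.232
```

Call:
{"name": "send_rows", "arguments": {"series": [[[16, 36, 0], 0, -1], [[16, 36, 0], 0, -1], [[15.5, 36, 0], 0, -1], [[0, 0, -40], 0, -1], [[0, 0, -40], 0, -1], [[0, 0, -10], 0, -1], [[0, 0, 0], 0, -1]], "squeeze": 40}}

```text
clock: 25.0
eef_pos: [460.4, -76.9, 215.6]
eef_rot: [3.141, 0.003, -0.296]
wrist_force: [-0.0, -0.5, 0.7]
finger_gap: 93.8
finger_force: 0.0
```

Call:
{"name": "send_rows", "arguments": {"series": [[[0, -1, -30], 0, -1], [[0, 0, -15.5], 0, -1], [[0, 0, 0], 0, -1], [[0, 0, 0], 0, 1], [[0, 0, 0], 0, 1], [[0, 0, 0], 0, 1], [[0, 0, 0], 0, 1], [[0, 0, 0], 0, 1], [[0, 0, 0], 0, 1], [[0, 0, 0], 0, 1], [[0, 0, 0], 0, 1], [[0, 0, 0], 0, 1]]}}

```text
clock: 26.2
eef_pos: [460.7, -78.8, 171.2]
eef_rot: [-3.142, -0.0, -0.297]
wrist_force: [0.3, -0.4, -0.1]
finger_gap: 43.9
finger_force: 39.9
```

Call:
{"name": "send_rows", "arguments": {"series": [[[0, 0, 20], 0, 1], [[0, 0, 40], 0, 1], [[0, 0, 40], 0, 1], [[10, -22, 0], 0, 1], [[16, -35, 0], 0, 1], [[14, -30, 0], 0, 1], [[10, -20, -5], 0, 1], [[0, 0, -10], 0, 1], [[0, 0, 0], 0, 1], [[0, 0, 0], 0, 1]]}}

```text
clock: 27.2
eef_pos: [510.3, -185.0, 255.8]
eef_rot: [-3.141, 0.001, -0.296]
wrist_force: [0.1, 0.6, -2.1]
finger_gap: 43.8
finger_force: 39.9
```

```bash
python3 held.py c x 171.2 35; python3 - <<'E'
from h import *
# side: yellow overlay edges on bottom: compare expected vs seen using tray wall; also a,b in side
c=camera("side")
p0=[515.5,-212.5,np.radians(161.5)];m=cmask('b',c,p0,75);print(m.sum())
S_=lambda p:sil([p[0],p[1],p0[2]],4,68,c)
row=px([515,-212,60],c)[0][1]
u=np.round(px([510,-195,60],c)[0]).astype(int)
cv2.imwrite("pics/hc2.png",cv2.resize(c["color"][u[1]-50:u[1]+50,u[0]-60:u[0]+60],None,fx=6,fy=6,interpolation=cv2.INTER_CUBIC))
E
```

```text
[ 510.3 -185.   255.8] -17.0 43.79333336202836 z0 84.6
[14, 791]
z 83.6 off [0.1 0.6] turn 3.4 36.1
z 84.6 off [-0.5  5.1] turn -0.4 34.1
z 85.6 off [-0.6  4.6] turn 3.8 30.2
314
```

View pics/hc2.png

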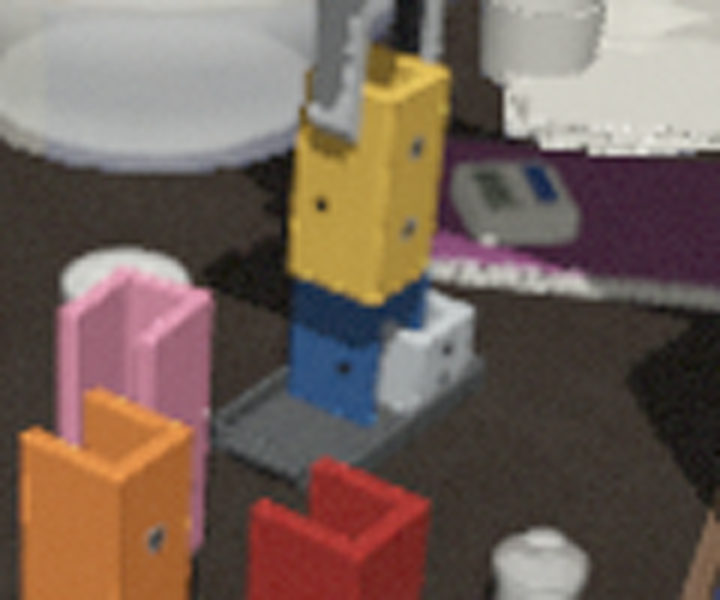

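```bash
cat > tilt.py <<'E'
import sys
from h import *
k=sys.argv[1];h=HT[k];off=float(sys.argv[2]);flip=np.pi if len(sys.argv)>3 else 0
s=read_state();e=np.array(s["eef_pos"]);yaw=s["eef_rot"][2]+flip; c=camera("side")
v=cv2.cvtColor(c["color"],cv2.COLOR_BGR2HSV).astype(int);H=(v[...,0]+90)%180-90 if k=='d' else v[...,0]
m=(H>=HUE[k][0])&(H<=HUE[k][1])&(v[...,1]>110)&(v[...,2]>35)
piv=e-[0,0,78.4]
def P(q):  # tilt q[3] about closing axis (part y) at the grasp point, q[4] about part x
    o=[]
    cy,sy=np.cos(yaw+q[2]),np.sin(yaw+q[2]);R=np.array([[cy,-sy,0],[sy,cy,0],[0,0,1]])
    A=cv2.Rodrigues(np.array([0,q[3],0.]))[0]
    for z in(0,h):
        X=np.c_[U,np.full(8,z)]; o.append((R@A@(X-[0,0,off-78.4]).T).T+(R@[q[0],q[1],0])+piv)
    return o
r=np.zeros((400,640),np.uint8);b,t=P([0,0,0,0]);q=px(np.r_[b-[0,0,8],t+[0,0,4]],c);hull=cv2.convexHull(np.round(q).astype(np.int32));cv2.drawContours(r,[hull],0,1,-1);r=cv2.dilate(r,np.ones((9,9)))
m=m&(r>0); row=int(px(piv-[0,0,24],c)[0][1])
def S_(q):
    M=np.zeros((1600,2560),np.uint8);b,t=[px(x,c) for x in P(q)]
    f=lambda w:cv2.fillPoly(M,[np.round((w+.5)*64-8).astype(np.int32)],1,shift=4)
    f(b);f(t)
    for i in range(8):f(np.array([b[i],b[(i+1)%8],t[(i+1)%8],t[i]]))
    return cv2.resize(M.astype(np.float32),(640,400),interpolation=cv2.INTER_AREA)
def cost(x):
    q=[x[0],x[1],x[2]/50,x[3]/100];return np.abs(S_(q)-m)[row:].sum()+.3*x[1]**2
for x3 in(-4,0,4):
    x0=np.array([0,0,0,x3]);R=minimize(cost,x0,method="Nelder-Mead",options=dict(initial_simplex=x0+np.vstack([np.zeros(4),np.diag([4,3,4,4])]),xatol=.03,fatol=.03,maxiter=500))
    print("dx'",round(R.x[0],1),"dy'",round(R.x[1],1),"turn",round(np.degrees(R.x[2]/50),1),"tilt rad",round(R.x[3]/100,3),"bottom dx'",round(R.x[0]-(off-78.4)*R.x[3]/100,1),round(R.fun,1))
E
python3 tilt.py c 171.2
```

```text
dx' -3.3 dy' 1.7 turn 3.8 tilt rad -0.039 bottom dx' 0.2 68.1
dx' -2.6 dy' 1.8 turn 3.1 tilt rad -0.035 bottom dx' 0.7 68.3
dx' 1.2 dy' 1.8 turn 0.6 tilt rad 0.025 bottom dx' -1.1 75.7
```

Call:
{"name": "send_rows", "arguments": {"series": [[[0.5, -0.5, -10], 0, 1], [[0, 0, -10], 0, 1], [[0, 0, -10], 0, 1], [[0, 0, -10], 0, 1], [[0, 0, -10], 0, 1], [[0, 0, -8], 0, 1], [[0, 0, -6], 0, 1], [[0, 0, 0], 0, 1]]}}

```text
clock: 28.2
eef_pos: [510.9, -186.2, 191.3]
eef_rot: [-3.141, 0.001, -0.297]
wrist_force: [-0.1, 0.8, -2.6]
finger_gap: 43.5
finger_force: 39.9
```

Bottom is now about 20 mm up, with no contact. I go on in small steps through the wall height.

Call:
{"name": "send_rows", "arguments": {"series": [[[0, 0, -4], 0, 1], [[0, 0, -3], 0, 1], [[0, 0, -2], 0, 1], [[0, 0, 0], 0, 1]]}}

```text
clock: 28.6
eef_pos: [511.1, -186.3, 183.0]
eef_rot: [-3.142, 0.0, -0.297]
wrist_force: [0.1, -0.6, -2.3]
finger_gap: 43.7
finger_force: 39.9
```

Call:
{"name": "send_rows", "arguments": {"series": [[[0, 0, -2], 0, 1], [[0, 0, -2], 0, 1], [[0, 0, 0], 0, 1]]}}

```text
clock: 28.9
eef_pos: [511.1, -186.3, 178.8]
eef_rot: [-3.142, 0.0, -0.297]
wrist_force: [-0.7, 0.6, -2.0]
finger_gap: 43.9
finger_force: 39.9
```

Call:
{"name": "send_rows", "arguments": {"series": [[[0, 0, -2], 0, 1], [[0, 0, -1], 0, 1], [[0, 0, 0], 0, 1]]}}

```text
clock: 29.2
eef_pos: [511.1, -186.3, 176.0]
eef_rot: [-3.142, 0.0, -0.297]
wrist_force: [0.5, -0.3, -2.1]
finger_gap: 43.6
finger_force: 39.9
```

Call:
{"name": "send_rows", "arguments": {"series": [[[0, 0, -1], 0, 1], [[0, 0, 0], 0, 1], [[0, 0, 0], 0, -0.3], [[0, 0, 0], 0, -0.3], [[0, 0, 0], 0, -0.3], [[0, 0, 0], 0, -0.3], [[0, 0, 8], 0, -0.3], [[0, 0, 20], 0, -0.3], [[0, 0, 40], 0, -0.5], [[0, 0, 45], 0, -1], [[0, 0, 45], 0, -1], [[0, 0, 20], 0, -1]]}}

```text
clock: 30.4
eef_pos: [511.2, -186.3, 358.3]
eef_rot: [3.141, -0.006, -0.297]
wrist_force: [-0.6, -0.4, 0.3]
finger_gap: 89.5
finger_force: 0.0
```

Call:
{"name": "send_rows", "arguments": {"series": [[[-6, 20, 0], 0, -1], [[-8, 30, 0], 0, -1], [[-10, 36, 0], 0, -1], [[-10, 36, 0], 0, -1], [[-10, 36, 0], 0, -1], [[-10, 36, 0], 0, -1], [[-10, 36, 0], 0, -1], [[0, 2, 0], 1, -1], [[0, 0, 0], 0, -1]]}}

```text
clock: 31.3
eef_pos: [447.0, 46.1, 353.8]
eef_rot: [-3.141, -0.001, -0.277]
wrist_force: [-1.0, -0.3, -0.9]
finger_gap: 93.9
finger_force: 0.0
```

```bash
python3 - <<'E'
from h import *
cs=[camera("top"),camera("side")];s=read_state();print(np.round(s["eef_pos"],1),np.degrees(s["eef_rot"][2]))
T=np.radians(-17.3)
for k,p0 in (('b',[515.4,-212.4,2.81]),('c',[511,-186.3,-.297])):
    c=cs[0];m=cmask(k,c,p0,HT[k]+5);p,e=fit([m],[c],p0,4,HT[k]);d=p[:2]-np.array([512.2,-199.3]);print(k,m.sum(),np.round(p[:2],1),round(np.degrees(p[2]),1),round(e,3),np.round([np.cos(T)*d[0]+np.sin(T)*d[1],-np.sin(T)*d[0]+np.cos(T)*d[1]],1))
a=[]
for c,s_ in zip(cs,(8,5)):
    u=np.round(px([512,-199,40],c)[0]).astype(int);k=400//s_//2
    a.append(cv2.resize(cv2.resize(c["color"][u[1]-k:u[1]+k,u[0]-k:u[0]+k],None,fx=s_,fy=s_,interpolation=cv2.INTER_CUBIC),(400,400)))
cv2.imwrite("pics/tray_c.png",np.hstack(a))
E
```

```text
[447.4  45.  353.4] -16.056993756194878
b 192 [ 515.3 -210.8] 161.0 0.47 [  6.4 -10.1]
c 279 [ 509.6 -183.9] -20.5 0.204 [-7.1 13.9]
```

View pics/tray_c.png

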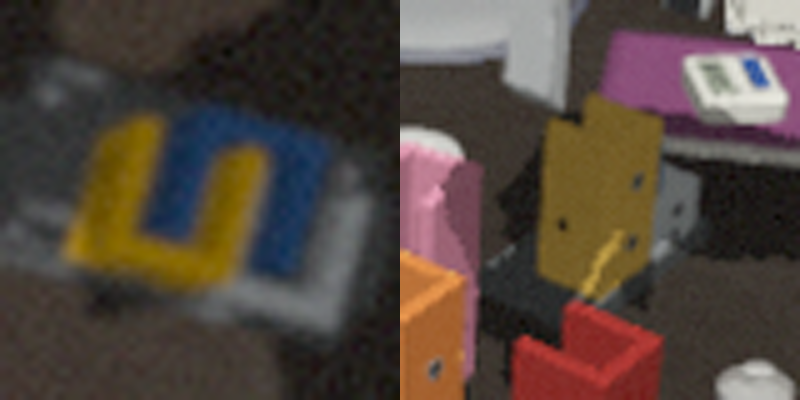

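The top crop shows yellow nested in blue at (170,200), all squared and flat. That was my eleventh picture, one over the limit of ten, so I view no more and check the rest numerically. Now red.

Call:
{"name": "send_rows", "arguments": {"series": [[[-0.5, 1.3, -45], 0, -1], [[0, 0, -45], 0, -1], [[0, 0, -40], 0, -1], [[0, 0, -16], 0, -1], [[0, 0, -10], 0, -1], [[0, 0, 0], 0, -1], [[0, 0, 0], 0, 1], [[0, 0, 0], 0, 1], [[0, 0, 0], 0, 1], [[0, 0, 0], 0, 1], [[0, 0, 0], 0, 1], [[0, 0, 0], 0, 1]], "squeeze": 40}}

```text
clock: 32.6
eef_pos: [446.7, 47.1, 197.2]
eef_rot: [-3.142, -0.0, -0.279]
wrist_force: [-0.7, 0.3, -0.8]
finger_gap: 49.5
finger_force: 0.0
```

Call:
{"name": "send_rows", "arguments": {"series": [[[0, 0, 0], 0, 1], [[0, 0, 0], 0, 1], [[0, 0, 0], 0, 1], [[0, 0, 0], 0, 1]]}}

```text
clock: 33.0
eef_pos: [446.7, 47.0, 197.2]
eef_rot: [-3.142, -0.0, -0.279]
wrist_force: [-0.1, -0.8, 0.0]
finger_gap: 43.6
finger_force: 39.8
```

Call:
{"name": "send_rows", "arguments": {"series": [[[0, 0, 15], 0, 1], [[0, 0, 40], 0, 1], [[0, 0, 45], 0, 1], [[0, 0, 40], 0, 1], [[0, 0, 12], 4, 1], [[4, -10, 0], 8, 1], [[4, -10, 0], 8, 1], [[4, -10, 0], 8, 1], [[4, -10, 0], 8, 1], [[4, -10, 0], 8, 1], [[4, -10, 0], 8, 1], [[4, -10, 0], 8, 1]]}}

```text
clock: 34.2
eef_pos: [474.6, -23.4, 348.7]
eef_rot: [-3.141, 0.001, 0.773]
wrist_force: [-0.9, 0.2, -3.2]
finger_gap: 44.0
finger_force: 39.8
```

Call:
{"name": "send_rows", "arguments": {"series": [[[4, -10, 0], 8, 1], [[4, -10, 0], 8, 1], [[4, -10, 0], 8, 1], [[4, -10, 0], 8, 1], [[4, -10, 0], 8, 1], [[4, -10, 0], 8, 1], [[4, -10, 0], 8, 1], [[4, -10, 0], 8, 1], [[4, -10, 0], 8, 1], [[4, -10, 0], 8, 1], [[4, -10, 0], 8, 1], [[4, -10, 0], 8, 1]]}}

```text
clock: 35.4
eef_pos: [522.7, -143.4, 348.5]
eef_rot: [-3.141, -0.001, 2.449]
wrist_force: [0.1, -0.6, -3.7]
finger_gap: 43.8
finger_force: 39.8
```

Call:
{"name": "send_rows", "arguments": {"series": [[[3, -8, 0], 7.5, 1], [[3, -8, 0], 7.5, 1], [[0, -7, -10], 7.2, 1], [[0, 0, -20], 0, 1], [[0, 0, -12], 0, 1], [[0, 0, 0], 0, 1], [[0, 0, 0], 0, 1]]}}

```text
clock: 36.1
eef_pos: [528.8, -165.9, 307.5]
eef_rot: [3.142, -0.0, 2.83]
wrist_force: [-0.0, 0.3, -2.6]
finger_gap: 44.0
finger_force: 39.8
```

```bash
python3 held.py d x 197.2 40; python3 tilt.py d 197.2
```

```text
[ 528.8 -165.9  307.5] 162.2 43.95491834442295 z0 110.3
[41, 1099]
z 109.3 off [-2.3  0.7] turn 2.3 45.8
z 110.3 off [-3.4  2.9] turn 2.4 45.0
z 111.3 off [-3.3  3.8] turn 1.9 45.2
dx' 4.9 dy' 0.0 turn -3.2 tilt rad 0.029 bottom dx' 1.5 63.8
dx' 4.5 dy' -0.7 turn -1.9 tilt rad 0.013 bottom dx' 3.0 63.7
dx' 5.6 dy' -0.1 turn -1.7 tilt rad 0.034 bottom dx' 1.5 61.5
```

Call:
{"name": "send_rows", "arguments": {"series": [[[2.8, -0.9, 0], 0, 1], [[0, 0, -10], 0, 1], [[0, 0, -10], 0, 1], [[0, 0, -8], 0, 1], [[0, 0, -6], 0, 1], [[0, 0, 0], 0, 1]]}}

```text
clock: 36.85
eef_pos: [531.2, -166.8, 272.0]
eef_rot: [3.142, -0.002, 2.831]
wrist_force: [-0.1, -0.5, -2.4]
finger_gap: 43.7
finger_force: 39.8
```

Bottom is at 75 mm, inside yellow (top at 100), with no contact.

Call:
{"name": "send_rows", "arguments": {"series": [[[0, 0, -8], 0, 1], [[0, 0, -10], 0, 1], [[0, 0, -10], 0, 1], [[0, 0, -10], 0, 1], [[0, 0, -8], 0, 1], [[0, 0, -6], 0, 1], [[0, 0, -3], 0, 1], [[0, 0, 0], 0, 1]]}}

```text
clock: 37.65
eef_pos: [531.4, -166.9, 217.8]
eef_rot: [3.142, -0.0, 2.831]
wrist_force: [0.1, 0.3, -3.1]
finger_gap: 43.8
finger_force: 39.8
```

Call:
{"name": "send_rows", "arguments": {"series": [[[0, 0, -3], 0, 1], [[0, 0, -2], 0, 1], [[0, 0, -2], 0, 1], [[0, 0, 0], 0, 1]]}}

```text
clock: 38.05
eef_pos: [531.4, -166.9, 210.9]
eef_rot: [3.142, -0.0, 2.831]
wrist_force: [-0.9, -0.8, -3.1]
finger_gap: 43.7
finger_force: 39.8
```

Bottom is at about 13.7 mm, just at the wall tops.

Call:
{"name": "send_rows", "arguments": {"series": [[[0, 0, -1.5], 0, 1], [[0, 0, -1.5], 0, 1], [[0, 0, 0], 0, 1]]}}

```text
clock: 38.35
eef_pos: [531.4, -166.8, 207.9]
eef_rot: [3.142, -0.0, 2.831]
wrist_force: [-0.2, -0.3, -2.8]
finger_gap: 43.9
finger_force: 39.8
```

Call:
{"name": "send_rows", "arguments": {"series": [[[0, 0, -2], 0, 1], [[0, 0, -2], 0, 1], [[0, 0, -1.5], 0, 1], [[0, 0, 0], 0, 1]]}}

```text
clock: 38.75
eef_pos: [531.4, -166.8, 202.3]
eef_rot: [3.142, -0.0, 2.831]
wrist_force: [0.1, -0.2, -3.2]
finger_gap: 43.5
finger_force: 39.8
```

Call:
{"name": "send_rows", "arguments": {"series": [[[0, 0, -1], 0, 1], [[0, 0, -0.8], 0, 1], [[0, 0, 0], 0, 1], [[0, 0, 0], 0, -0.3], [[0, 0, 0], 0, -0.3], [[0, 0, 0], 0, -0.3], [[0, 0, 0], 0, -0.3], [[0, 0, 8], 0, -0.3], [[0, 0, 20], 0, -0.3], [[0, 0, 40], 0, -0.5], [[0, 0, 45], 0, -1], [[0, 0, 30], 0, -1]]}}

```text
clock: 39.95
eef_pos: [531.4, -166.9, 347.7]
eef_rot: [-3.141, 0.003, 2.831]
wrist_force: [1.0, 0.9, -0.2]
finger_gap: 81.7
finger_force: 0.0
```

Call:
{"name": "send_rows", "arguments": {"series": [[[-10, 25, 0], 0, -1], [[-10, 35, 0], 0, -1], [[-15, 40, 0], 0, -1], [[-15, 40, 0], 0, -1], [[-15, 40, 0], 0, -1], [[-15, 40, 0], 0, -1], [[-15, 40, 0], 0, -1], [[0, 0, 0], 0, -1], [[0, 0, 0], 0, -1]]}}

```text
clock: 40.85
eef_pos: [436.3, 93.6, 344.5]
eef_rot: [3.141, 0.001, 2.833]
wrist_force: [1.0, -0.2, -0.5]
finger_gap: 93.9
finger_force: 0.0
```

```bash
python3 - <<'E'
from h import *
cs=[camera("top"),camera("side")];s=read_state();print(np.round(s["eef_pos"],1))
T=np.radians(-17.3); tr=lambda p:(lambda d:np.round([np.cos(T)*d[0]+np.sin(T)*d[1],-np.sin(T)*d[0]+np.cos(T)*d[1]],1))(p[:2]-np.array([512.2,-199.3]))
for k,p0 in (('b',[515.4,-211.4,2.81]),('c',[510,-185.5,-.297]),('d',[531,-166.8,2.83])):
  for n,c in zip("ts",cs):
    m=cmask(k,c,p0,HT[k]+5);p,e=fit([m],[c],p0,4,HT[k]);print(k,n,m.sum(),np.round(p[:2],1),round(np.degrees(p[2]),1),round(e,3),tr(p))
for n,c in zip("ts",cs):
  for k in "abcd":
    for w_ in("mid","web"):
      q=[w(r["point"],c) for r in spot_point(f"chan_{k}_{w_}",c)]; q=[x for x in q if np.hypot(*(x[:2]-[512,-199]))<75]
      print(n,k,w_,[tr(x).tolist()+[round(x[2])] for x in q[:2]])
E
```

```text
[436.7  92.4 344.1]
b t 122 [ 516.9 -212.5] 153.1 1.304 [  8.4 -11.2]
b s 0 [ 515.4 -211.4] 161.0 inf [  6.7 -10.6]
c t 273 [ 508.9 -183.3] -20.0 0.222 [-8.  14.3]
c s 473 [ 500.8 -180.9] 14.1 0.454 [-16.4  14.2]
d t 281 [ 530.8 -164.6] 162.7 0.419 [ 7.4 38.7]
d s 511 [ 538.4 -168.3] 197.4 0.945 [15.8 37.3]
t a mid [[-8.9, -33.4, 20]]
t a web [[-23.4, -33.7, 25]]
t b mid [[6.9, -9.5, 36]]
t b web [[26.8, -12.0, 35]]
t c mid [[-7.7, 14.8, 53], [6.3, -8.9, 39]]
t c web [[-26.4, 13.5, 54]]
t d mid [[5.3, 40.0, 62]]
t d web [[24.6, 38.8, 67], [-2.1, -0.5, 4]]
s a mid [[-6.5, -31.4, 24]]
s a web [[-25.6, -30.7, 22]]
s b mid []
s b web [[1.0, 5.7, 8]]
s c mid [[-7.6, 15.2, 55], [7.8, 40.2, 63]]
s c web [[-23.5, 17.3, 52]]
s d mid [[6.3, 40.8, 60]]
s d web [[19.9, 40.1, 65], [0.3, 7.2, 5]]h.py:35: RuntimeWarning: divide by zero encountered in divide
  s=sil([p[0],p[1],p[2]/50],z0,h,c,o); e+=np.abs(s-m).sum()/m.sum()
  np.max(np.abs(fsim[0] - fsim[1:])) <= fatol):
```

Call:
{"name": "send_rows", "arguments": {"series": [[[-5, 40, 10], 0, -1], [[-5, 40, 10], 0, -1], [[-5, 40, 10], 0, -1], [[-5, 40, 10], 0, -1], [[0, 30, 10], 0, -1], [[0, 0, 0], 0, -1], [[0, 0, 0], 0, -1]]}}

```text
clock: 42.45
eef_pos: [416.3, 283.3, 393.5]
eef_rot: [-3.141, -0.0, 2.832]
wrist_force: [-0.3, -0.4, 0.1]
finger_gap: 94.1
finger_force: 0.0
```

```bash
python3 - 2>/dev/null <<'E'
from h import *
cs=[camera("side"),camera("top")]
for k,p0 in (('d',[530.5,-166,2.83]),('c',[509.5,-184.5,-.297])):
  c=cs[0]
  m=cmask(k,c,p0,HT[k]+5);print(k,m.sum(),int(sil(p0,4,HT[k],c).sum()))
  for z in(2,4,6,14):
    p,e=fit([m],[c],p0,z,HT[k]);print(z,np.round(p[:2],1),round(np.degrees(p[2]),1),round(e,3))
  # left/right edges of the mask against the model, by row
  S_=sil(p0,4,HT[k],c)>.5; r=np.where(m.any(1)&S_.any(1))[0]
  for y in r[3:-3:6]: print(y,np.where(m[y])[0][[0,-1]]-np.where(S_[y])[0][[0,-1]],end=' ')
  print()
E
```

```text
d 597 1083
2 [ 541.5 -171.5] 197.3 0.449
4 [ 542.3 -166.8] 197.4 0.454
6 [ 541.3 -162.6] 197.8 0.456
14 [ 536.3 -148.2] 198.1 0.503
144 [  2 -10] 150 [  0 -11] 156 [ -1 -11] 162 [  0 -11] 168 [  0 -12] 174 [  0 -11] 180 [-1 -9] 186 [ 2 -7] 
c 211 836
2 [ 502.  -186.3] 13.5 2.229
4 [ 498.3 -183. ] 13.3 2.259
6 [ 499.5 -177.9] 13.6 2.277
14 [ 494.8 -166.4] 13.5 2.377
156 [20 -1] 162 [19 -1] 168 [18 -1] 174 [18 -1] 180 [ 7 -2] 186 [ 2 -2]
```

```bash
python3 -c "from cell import *; print(sign_off())"
```

```text
the job is handed in; nothing more can be done
None
```

I handed the job in at about 42 s: blue, yellow and red stand nested upright in the tray beside the aluminium channel, by my camera checks. The sign-off returned no verdict; I viewed 11 pictures against the limit of 10, yellow took a second attempt after tilting in the grip, and I never measured the bystanders' positions.

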